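# Clear the coil winder and put it in gear

### The arm

A 6-joint arm with a two-finger parallel gripper is mounted at the origin on the work surface. World frame = base frame: x ahead of the robot, y to its left, z up, the work surface at z = 0. Lengths are in m, angles in degrees, forces in N, time in s.
With the tool pointing down it reaches from about 0.375 to 0.9 m from the base axis. Payload 3.1 kg.
Tool frame: the origin (TCP) lies between the finger pads; the fingertips stand 22 mm ahead of it and the grasp point (between the pads) lies 3 mm ahead of it (bot.tip_extent is the distance from the TCP to the fingertips, in m); y points along the fingers, z is the direction in which the jaws open and shut, and the axes are right-handed (so a half turn about y gives the same grasp; the last joint's range is limited). The gripper opens to 87 mm and grips with 3 to 60 N. Pads are 19 mm wide; open, the fingers measure 117 mm over their backs; the gripper's body (75 mm by 190 mm) begins 51 mm behind the grasp point.
Start: joints at [-78.925, 30.224, 82.088, -0, 67.689, -10.227], TCP at [0.227, -0.582, 0.245] pointing down, gripper open.
Joint ranges: [-176.69, 176.69], [-43.24, 126.21], [12.49, 139.97], [-82, 262], [0, 151.66], [-163.58, 163.58]. Speed limits (degrees/s): [159.86, 159.86, 180, 180, 180, 180].

### API

Orientations are given as a 3x3 rotation matrix whose columns are the frame's x, y, z axes.
In Python, from rig import bot, eyes, models gives the robot as it stands. The module is installed in compiled form; this text tells all that it offers.
- The arm moves only by the tool arm_command, never from a script. Its arguments are lists of equal length, an entry for each row: "translation": the shift along the tool's x, y, z each as a share of 0.08 m, from -1 to 1, a list of three; "rotation": the turn, a rotation vector about the tool's x, y, z each as a share of 60 degrees, from -1 to 1, a list of three; "grip": the closure, from -1 (fully open) to 1 (shut), so that 0 is half open. In form: {"translation": [[x, y, z], ...], "rotation": [[rx, ry, rz], ...], "grip": [grip, ...]}. A call has 1 to 5 rows; each row is the pose to reach, as a shift and turn from the pose commanded when the call began, along the tool's axes at that moment; what a row does not reach only later rows make up. A row lasts 1/10 s, in which the tool goes at most 50 mm and 8.59 degrees, less where a joint would pass 70% of its speed; a pose out of reach is approached as far as the arm can. A call with a number of a shift or a turn outside -1 to 1 is refused whole. A call with a gripper value outside its range is refused whole. The fingers move at their own pace and stop on an object; the grip force is fixed at half the most. Time passes only in rows, so rows that repeat a pose let the fingers close. It gives the time, the measured TCP pose, the force and the opening at its end, in the units of the state.
- bot.read_state(): the state, without advancing time (a new reading comes with each control period).
- eyes.capture(name): name is "side" or "top" or "wrist"; returns a dict with "image" (480x640x3 uint8, blue, green, red), "mtx" (3x3 intrinsics, pixels), "rvec" (rotation vector, rad) and "tvec" (3), from world to camera coordinates, as OpenCV has them; the wrist camera has in their place "hand_eye" (4x4, takes a point from camera to tool coordinates, whose origin is the TCP and whose axes are the tool frame's). Camera axes: x right, y down, z forward; pixel columns grow to the right and rows downward; lengths in m; the calibration is good to about 2 mm. A picture is of the moment at which its call begins: read the wrist's pose just before it. There is no depth.
- bot.hand_in(): hands the job in, once; it reports no verdict.
Trained networks look in the newest picture that a camera, given by its name, has taken for a name from the list of things; names that differ only in an ending like _2 or _b are one class to them, and where a whole thing is asked for, a point or a joint stands for the part that bears it (a point fixed in the world has none). Each returns a list of dicts, best first, with "conf" (0 to 1); they miss things now and then, are a little off and sometimes report something else, mostly with a low value. They report only what shows in the picture. A call takes as long as a camera call. They do not tell look-alikes from the thing itself.
- models.recognise(camera, thing): "extent" ([left, top, right, bottom] as shares, 0 to 1, of the picture: columns of its width, rows of its height, round what is visible of it).
- models.spot_point(camera, thing): "point" ([column, row] as shares, 0 to 1, of the picture: columns of its width, rows of its height: a listed point, or the origin of a listed thing).
The state is a dict: "time_s": time; "joint_positions": joint angles; "qvel": joint speeds; "tau": joint torques, N m; "position": TCP position; "tcp_rot": TCP orientation; "force": force on the tool from outside, world axes, zero at the start; "moment": the same for the moment, N m; "opening": opening from 0.0 (shut) to 1.0 (fully open).
Only numpy, scipy, OpenCV 4.12 (cv2) and the standard library are available. Lean on these libraries where they do the work, as an engineer would, in place of code of your own. Each camera call takes 0.05 s, during which the arm holds its last target. There are 200 camera calls.

### The job

Someone left a spanner across the bed of the coil winder: take it off and lay it flat in the steel tool tray, without dropping it. Then pull the gear lever out of its park bay, swing it over and let it drop fully into the notch that the brass arrow points at. Only after that, press the start button all the way down and let it up; leave the other things on the bench as they are.

Things in the scene. Friction and masses are not known exactly. Their poses are not given: they have to be found in the camera images.
- machine: Green bench coil winder, fixed; place and yaw vary. Origin on the bench under the middle of the gate of its gear head; x points to its far side, y to its left. Gear head: box from x = -80 to 80 mm, y = -90 to 80 mm, 123 mm high, with a steel gate plate on it (top at 130 mm). Right of it (-y) a bed with a short spindle nose (50 mm disc with a small copper coil, top at 105 mm, out to y = -128 mm).
- gate_center (a point): Point of the gate plate's top, above the machine's origin, axes the same. The lever's slot runs along y, x = -27 to -7 mm. On its far side (+x) open a wide park bay (y = -66 to -34 mm) and three notches 16 mm wide at y = -14, +14, +42 mm, 13 mm deep, with 12 mm round-nosed teeth between.
- bed_mid (a point): Point level with the tops of the bed's two ways, midway between them, at machine x = 0, y = -250 mm, z = 54 mm. The bed is 160 mm wide (x), 40 mm high, y = -90 to -330 mm; the ways are rails along y, 16 mm wide and 14 mm high, at x = -45 and +45 mm.
- lever_knob (a point): Centre of the lever's black ball knob (32 mm diameter) on a 10 mm stem, 190 mm from the pivot, which is 20 mm above the machine's origin. Home in a bay or notch, the knob is at machine x = 0, y = 190 sin(lever_swing), z = 20 + 190 cos(lever_swing) mm; pulled out it also moves 190 sin(lever) mm to -x.
- lever_stem (a point): Point on the axis of the stem at gate height, 107.5 mm from the pivot.
- lever_swing (a joint): Swing of the lever along the slot, rad; 0 upright, grows as the knob goes to the machine's +y (left). About -0.43 in the park bay (it starts there, from -0.48 to -0.37), about -0.13, +0.13 and +0.37 in the three notches. Some friction (0.10 N m); it stays where it is left.
- lever (a joint): Tilt of the lever out of bay or notch, towards the robot (machine's -x), rad: 0 fully home, free of the teeth from about 0.12, end stop 0.2. A spring pulls it home: about 3.3 N at the knob when home, about 6 N at the end stop. Let go on a tooth, it does not go home.
- mark_arrow: Flat brass arrow, 42 mm long, 3 mm thick, on the far part of the gate plate; its head points (to its -x) at the one notch wanted. Origin on the plate, 36 mm beyond (+x of) the notch, at the notch's y; axes as the machine's. It may be at any of the three notches.
- stud_a: Round brass stud, 12 mm, at another notch: not wanted.
- stud_b: Round brass stud, 12 mm, at the remaining notch: not wanted.
- spanner: Steel spanner, 180 mm long, 7 mm thick, shank 17 mm wide between a ring end (32 mm, at -x) and an open jaw (38 mm, at +x); 0.1 to 0.2 kg. Origin at mid length on its underside, x along it, z up. It lies across both ways of the bed, so its middle is 14 mm clear of the bed between the ways.
- tray: Open steel tool tray, fixed, 240 mm (x) by 160 mm (y), 30 mm high, walls 4 mm, floor 4 mm. Origin under its centre. Empty.
- start (a joint): Travel of the start button, m: 0 up, 0.006 fully down. Spring: 1.5 N to begin, 5 N when down; it comes up by itself.
- start_top (a point): Centre of the top of the black start button (36 mm across) on a grey box 80 x 80 x 55 mm that stands on the bench left of the winder. It moves straight down when pressed; its top starts 77 mm above the bench.
- wire_spool: Bystander: copper wire spool, 68 mm across, 60 mm high, origin under its centre.
- insulator: Bystander: brown ribbed insulator, 44 mm across, 65 mm high, origin under its centre.
- screwdriver: Bystander: screwdriver, 200 mm, black handle, origin at mid length.
- hammer: Bystander: hammer, 260 mm, wooden handle, origin at mid length.
- core_stack: Bystander: stack of steel core laminations, 60 x 50 x 36 mm, origin under its centre.
- oil_bottle: Bystander: clear bottle, 52 mm across, 140 mm high, origin under its centre.
- varnish_can: Bystander: metal can, 66 mm across, 90 mm high, origin under its centre.
There are look-alikes about, which are no part of the job. What is shaped like the part that bears start but red or turquoise is not meant.

How it is judged (in metres and radians):
On the way, in this order (a step that is already met when the one before it is completed fails the run):
1. the spanner lies flat and still in the tray, let go (x of spanner in the frame of tray between -0.1 and 0.1 m and y of spanner in the frame of tray between -0.07 and 0.07 m and height (world z) of spanner below 0.018 m and angle between the z axis of spanner and the z axis of tray, either way round below 0.1 rad and linear speed of spanner below 0.03 m/s and contact force between spanner and the fingers below 0.1 N), for 0.2 s.
2. the lever is fully home in the notch at the arrow (value of joint lever below 0.05 rad and y of lever_stem in the frame of mark_arrow between -0.011 and 0.011 m), for 0.2 s.
3. the start button is pressed down (value of joint start above 0.0045 m), for 0.05 s.
At the end, for the whole second after the job is handed in: The spanner lies flat and still on the tray floor, its middle within 100 mm (along) and 70 mm (across) of the tray's centre; the lever, let go, is home (tilt below 0.05 rad) in the arrow's notch (within 11 mm); the button was pressed 4.5 mm or more after that and is up (all of step 1 and all of step 2 and value of joint start below 0.0015 m and velocity of joint lever_swing below 0.05 rad/s); the robot touches nothing.
It fails at once if the start button is pressed before the lever is home in the marked notch (value of joint start above 0.003 m and not (value of joint lever below 0.05 rad and y of lever_stem in the frame of mark_arrow between -0.011 and 0.011 m)).
It fails at once if the spanner is dropped (falls free from more than about 4 cm) (linear speed of spanner above 0.9 m/s and contact force between spanner and the fingers below 0.1 N).
It fails at once if another thing on the bench is shifted by more than 3 cm (distance of any of wire_spool, insulator, screwdriver, hammer, core_stack, oil_bottle, varnish_can from where it was at the start of the episode above 0.03 m).
It also fails if it takes over 69 s, if anything falls off the work surface, if the arm or the gripper's body presses on something with over 40 N, if the wrist force passes 120 N, or if a joint passes its speed limit or range.

## Working session

There is one attempt and no reset: what is moved stays moved. The work goes in short steps, Python scripts to look and compute and a tool call to move; the robot and the scene stay as the last step left them, time stands still between calls to the robot, and variables do not carry over. Pictures are saved under pics/ and viewed, about 8 in all and at most 12, crops included, and the job is handed in when it is done.

Besides the shell and the picture viewer there is one more tool, called in YAML: its name, and indented under it one key for each argument. arm_command: Moves the arm, as the interface text tells. Shift numbers are shares of 0.08 m and turn numbers shares of 60 degrees, none past 1 either way. Its arguments: {"type":"object","properties":{"translation":{"type":"array"},"rotation":{"type":"array"},"grip":{"type":"array"}},"required":["translation","rotation","grip"]}

```bash
mkdir -p pics; cat > h.py <<'E'
import numpy as np, cv2
from rig import bot, eyes, models
def cap(n):
    s=bot.read_state(); c=eyes.capture(n); c['s']=s
    if n=='wrist':
        T=np.eye(4);T[:3,:3]=s['tcp_rot'];T[:3,3]=s['position'];M=T@np.array(c['hand_eye']);c['R']=M[:3,:3];c['C']=M[:3,3]
    else:
        R=cv2.Rodrigues(np.array(c['rvec'],float))[0];c['R']=R.T;c['C']=-R.T@np.array(c['tvec'],float).ravel()
    return c
def atz(c,uv,z):
    d=c['R']@np.linalg.inv(c['mtx'])@np.array([uv[0],uv[1],1.]);return c['C']+d*(z-c['C'][2])/d[2]
def proj(c,P):
    p=c['mtx']@(c['R'].T@(np.array(P)-c['C']));return p[:2]/p[2]
def pt(n,t,k=3):
    return [(np.round(np.array(d['point'])*[640,480],1),round(d['conf'],2)) for d in models.spot_point(n,t)[:k]]
def bx(n,t,k=3):
    return [(np.round(np.array(d['extent'])*[640,480,640,480]),round(d['conf'],2)) for d in models.recognise(n,t)[:k]]
E
python3 - <<'E'
from h import *
for n in('top','side'):
    c=cap(n);cv2.imwrite(f'pics/{n}0.png',c['image']);print(n,c['C'].round(3))
    for t,z in dict(machine=0,gate_center=.13,bed_mid=.054,lever_knob=.19,mark_arrow=.13,stud_a=.13,spanner=.054,tray=0,start_top=.077,wire_spool=0,insulator=0,screwdriver=0,hammer=0,core_stack=0,oil_bottle=0,varnish_can=0).items():
        print(t,[(p.tolist(),k,atz(c,p,z)[:2].round(3).tolist()) for p,k in pt(n,t)])
print(bot.read_state())
E
```

```text
top [ 0.312 -0.031  1.685]
machine [([262.5, 235.8], 0.72, [0.61, 0.142]), ([421.4, 196.2], 0.37, [0.716, -0.326])]
gate_center [([255.9, 226.6], 0.89, [0.612, 0.146]), ([171.1, 266.7], 0.53, [0.51, 0.371])]
bed_mid [([345.6, 243.0], 0.81, [0.574, -0.097])]
lever_knob [([281.2, 224.6], 0.58, [0.604, 0.074])]
mark_arrow [([264.2, 211.9], 0.58, [0.652, 0.123])]
stud_a [([349.3, 244.7], 0.38, [0.557, -0.103]), ([270.5, 229.3], 0.17, [0.604, 0.107])]
spanner [([347.0, 243.9], 0.76, [0.571, -0.1]), ([257.1, 228.4], 0.6, [0.622, 0.151])]
tray [([447.6, 255.2], 0.64, [0.54, -0.392])]
start_top [([119.8, 270.9], 0.72, [0.508, 0.525]), ([213.6, 295.6], 0.7, [0.434, 0.268]), ([120.9, 328.2], 0.61, [0.353, 0.517])]
wire_spool [([156.7, 232.5], 0.79, [0.627, 0.449]), ([264.5, 212.2], 0.54, [0.68, 0.135]), ([422.8, 197.1], 0.43, [0.714, -0.33])]
insulator [([420.5, 196.1], 0.49, [0.717, -0.323])]
screwdriver [([193.8, 333.7], 0.93, [0.334, 0.337])]
hammer [([520.4, 257.0], 0.86, [0.529, -0.602])]
core_stack [([196.2, 206.2], 0.91, [0.703, 0.335])]
oil_bottle [([257.1, 172.3], 0.61, [0.801, 0.156]
[... 1211 characters left out ...]
.20859195e+01, -5.72883421e-04,
        6.76891783e+01, -1.02285748e+01]), 'qvel': array([ 0.02227235, -0.03962562,  0.04679141, -0.00430833, -0.05495768,
       -0.09429729]), 'tau': array([ 8.34159596e-05, -4.40002477e+01, -1.76980823e+01,  6.33214787e-02,
        5.06217883e-02, -2.56173757e-05]), 'position': array([ 0.22705885, -0.58228901,  0.24454959]), 'tcp_rot': array([[-9.31679727e-01, -7.11805150e-06,  3.63280728e-01],
       [-3.63280728e-01, -1.17913385e-05, -9.31679727e-01],
       [ 1.09153103e-05, -1.00000000e+00,  8.39990010e-06]]), 'force': array([ 0.05536861, -0.27450142, -0.31103495]), 'moment': array([-0.05114222, -0.00606153, -0.00432574]), 'opening': 0.9931796890623796}
```

```bash
python3 - <<'E'
import cv2
i=cv2.imread('pics/top0.png')
cv2.imwrite('pics/top_c.png',cv2.resize(i[140:360,90:500],(800,430),interpolation=cv2.INTER_CUBIC)) 
E
```

```text
(no output)
```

View pics/top_c.png

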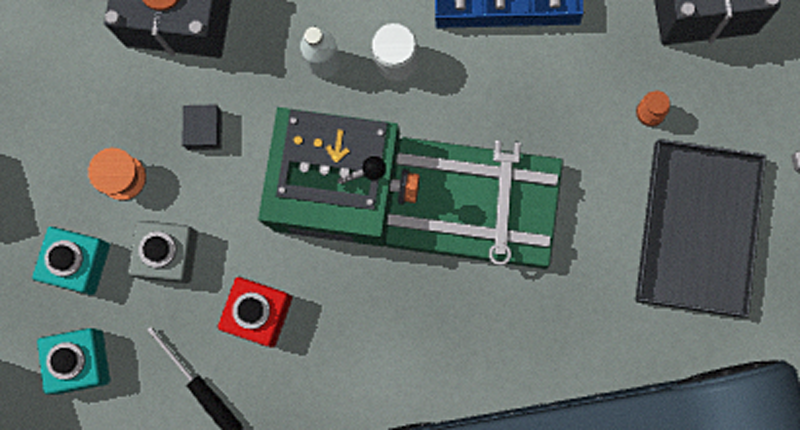

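Three button look-alikes: turquoise at px (123,271) and (124,325), red at (218,299), grey at (170,267). The grey box left of the winder is the right one. The arrow points at the notch nearest the park bay (y = -14), with the studs at the other two. The spanner lies along the machine's x, and the tray is on the right. Next I'll move above the spanner.

arm_command:
  translation:
    - [-1,0,-0.65]
    - [-1,0,-0.65]
    - [-1,0,-0.65]
    - [-1,0,-0.65]
  rotation:
    - [0,0,0]
    - [0,0,0]
    - [0,0,0]
    - [0,0,0]
  grip: [-1,-1,-1,-1]

```text
time_s: 2.1
position: [0.2834, -0.5043, 0.2449]
tcp_rot: [[-0.931, -0.0, 0.365], [-0.365, -0.001, -0.931], [0.001, -1.0, 0.001]]
force: [0.4, -1.0, 0.0]
opening: 1.001
```

arm_command:
  translation:
    - [-1,0,-0.65]
    - [-1,0,-0.65]
    - [-1,0,-0.65]
  rotation:
    - [0,0,0]
    - [0,0,0]
    - [0,0,0]
  grip: [-1,-1,-1]

```text
time_s: 2.4
position: [0.3398, -0.424, 0.2444]
tcp_rot: [[-0.93, 0.0, 0.366], [-0.366, 0.003, -0.93], [-0.001, -1.0, -0.003]]
force: [-0.8, 0.2, -0.8]
opening: 0.997
```

arm_command:
  translation:
    - [-1,0,-0.65]
    - [-1,0,-0.65]
    - [-1,0,-0.65]
  rotation:
    - [0,0,0]
    - [0,0,0]
    - [0,0,0]
  grip: [-1,-1,-1]

```text
time_s: 2.7
position: [0.3956, -0.3473, 0.2446]
tcp_rot: [[-0.93, 0.0, 0.367], [-0.367, 0.001, -0.93], [-0.001, -1.0, -0.001]]
force: [-1.4, -0.1, -0.6]
opening: 1.002
```

arm_command:
  translation:
    - [-1,0,-0.65]
    - [-1,0,-0.65]
    - [-1,0,-0.65]
  rotation:
    - [0,0,0]
    - [0,0,0]
    - [0,0,0]
  grip: [-1,-1,-1]

```text
time_s: 3.0
position: [0.4516, -0.2706, 0.2447]
tcp_rot: [[-0.93, 0.001, 0.367], [-0.367, 0.0, -0.93], [-0.001, -1.0, 0.0]]
force: [-0.4, -0.4, -0.2]
opening: 1.002
```

arm_command:
  translation:
    - [-1,0,-0.65]
    - [-1,0,-0.65]
    - [-1,0,-0.65]
  rotation:
    - [0,0,0]
    - [0,0,0]
    - [0,0,0]
  grip: [-1,-1,-1]

```text
time_s: 3.3
position: [0.5077, -0.1936, 0.2447]
tcp_rot: [[-0.93, 0.002, 0.367], [-0.367, -0.0, -0.93], [-0.002, -1.0, 0.001]]
force: [-1.1, -0.7, -0.1]
opening: 1.0
```

arm_command:
  translation:
    - [-1,0,-0.65]
    - [-1,0,-0.65]
    - [-1,0,-0.65]
  rotation:
    - [0,0,0]
    - [0,0,0]
    - [0,0,0]
  grip: [-1,-1,-1]

```text
time_s: 3.6
position: [0.5637, -0.1164, 0.2447]
tcp_rot: [[-0.93, 0.003, 0.366], [-0.366, -0.0, -0.93], [-0.003, -1.0, 0.001]]
force: [-0.5, -0.0, 0.4]
opening: 1.0
```

arm_command:
  translation:
    - [0,0,0]
    - [0,0,0]
    - [0,0,0]
    - [0,0,0]
    - [0,0,0]
  rotation:
    - [0,0.45,0]
    - [0,0.45,0]
    - [0,0.45,0]
    - [0,0.45,0]
    - [0,0.45,0]
  grip: [-1,-1,-1,-1,-1]

```text
time_s: 4.1
position: [0.5607, -0.1194, 0.2445]
tcp_rot: [[-0.995, -0.0, -0.099], [0.099, -0.001, -0.995], [-0.0, -1.0, 0.001]]
force: [-0.5, 0.2, -0.1]
opening: 1.003
```

```bash
python3 - <<'E'
from h import *
c=cap('wrist');cv2.imwrite('pics/w1.png',c['image'])
print(c['C'])
for t,z in dict(bed_mid=.054,spanner=.054).items(): print(t,[(p.tolist(),k,atz(c,p,z)[:2].round(4).tolist()) for p,k in pt('wrist',t)])
c=cap('top'); 
for n,uv in dict(ring=(346.3,270.2),jaw=(349.9,216.9)).items(): print(n,atz(c,uv,.061).round(3))
for n,uv in dict(tl=(426.5,212.5),tr=(482,219),br=(473,302),bl=(417,294)).items(): print(n,atz(c,uv,.03).round(3))
print(pt('top','tray'))
E
```

```text
[ 0.63422519 -0.12621125  0.38466782]
bed_mid [([299.7, 206.4], 0.64, [0.57, -0.1017])]
spanner [([300.9, 207.1], 0.92, [0.5694, -0.1026])]
ring [ 0.497 -0.096  0.061]
jaw [ 0.647 -0.111  0.061]
tl [ 0.661 -0.332  0.03 ]
tr [ 0.638 -0.49   0.03 ]
br [ 0.402 -0.449  0.03 ]
bl [ 0.428 -0.293  0.03 ]
[(array([446.7, 255.3]), 0.95), (array([345.8, 242.1]), 0.23)]
```

View pics/w1.png

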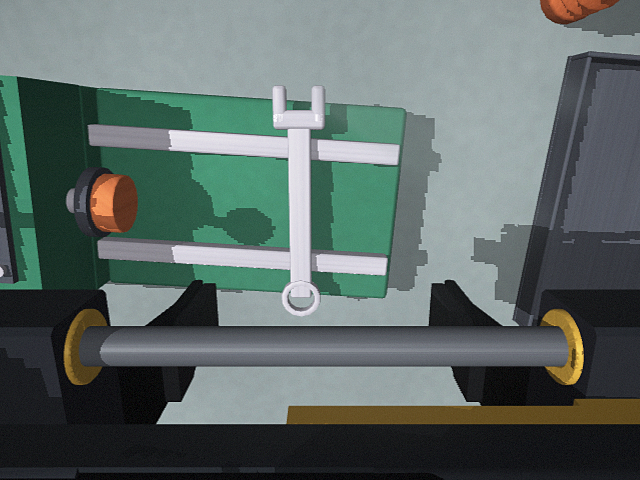

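The wrist view shows the spanner upright at column 300, ring at (300,298), jaw at (298,95), middle at (300,206), so it's aligned with the tool. I'll correct the offset and go down.

arm_command:
  translation:
    - [-0.09,0.5,-0.22]
    - [-0.09,1,-0.22]
    - [-0.09,1,-0.22]
    - [-0.09,1,-0.22]
  rotation:
    - [0,0,0]
    - [0,0,0]
    - [0,0,0]
    - [0,0,0]
  grip: [-0.4,-0.4,-0.4,-0.4]

```text
time_s: 4.75
position: [0.5697, -0.1003, 0.1644]
tcp_rot: [[-0.995, -0.001, -0.099], [0.099, 0.0, -0.995], [0.001, -1.0, -0.0]]
force: [0.5, 0.3, 0.7]
opening: 0.741
```

arm_command:
  translation:
    - [0,0.5,0]
    - [0,0.9,0]
    - [0,0.9,0]
    - [0,0.9,0]
  rotation:
    - [0,0,0]
    - [0,0,0]
    - [0,0,0]
    - [0,0,0]
  grip: [-0.4,-0.4,-0.4,-0.4]

```text
time_s: 5.15
position: [0.5712, -0.1011, 0.0944]
tcp_rot: [[-0.995, 0.003, -0.099], [0.099, -0.001, -0.995], [-0.003, -1.0, 0.001]]
force: [0.1, -0.1, -0.7]
opening: 0.702
```

```bash
python3 - <<'E'
from h import *
c=cap('wrist')
s=c['s'];print(s['position'],s['opening'])
for t,z in dict(spanner=.054).items(): print(t,[(p.tolist(),k,atz(c,p,z)[:2].round(4).tolist()) for p,k in pt('wrist',t)])
E
```

```text
[ 0.57116297 -0.10106528  0.09439631] 0.7017834358504363
spanner [([325.6, 292.8], 0.6, [0.5691, -0.1016])]
```

arm_command:
  translation:
    - [0,0.2,0]
    - [0,0.36,0]
    - [0,0.36,0]
  rotation:
    - [0,0,0]
    - [0,0,0]
    - [0,0,0]
  grip: [-0.4,-0.4,-0.4]

```text
time_s: 5.55
position: [0.5695, -0.1003, 0.0636]
tcp_rot: [[-0.995, -0.001, -0.099], [0.099, 0.0, -0.995], [0.001, -1.0, -0.0]]
force: [-0.6, 0.4, 1.1]
opening: 0.695
```

arm_command:
  translation:
    - [0,0,0]
    - [0,0,0]
    - [0,0,0]
    - [0,0,0]
    - [0,0,0]
  rotation:
    - [0,0,0]
    - [0,0,0]
    - [0,0,0]
    - [0,0,0]
    - [0,0,0]
  grip: [1,1,1,1,1]

```text
time_s: 6.05
position: [0.57, -0.1005, 0.064]
tcp_rot: [[-0.995, 0.0, -0.099], [0.099, -0.0, -0.995], [-0.0, -1.0, 0.0]]
force: [-0.2, -0.3, 0.5]
opening: 0.332
```

arm_command:
  translation:
    - [0,0,0]
    - [0,0,0]
    - [0,-0.1,0]
    - [0,-0.3,0]
    - [0,-0.3,0]
  rotation:
    - [0,0,0]
    - [0,0,0]
    - [0,0,0]
    - [0,0,0]
    - [0,0,0]
  grip: [1,1,1,1,1]

```text
time_s: 6.55
position: [0.5711, -0.1008, 0.0895]
tcp_rot: [[-0.995, 0.004, -0.099], [0.099, -0.001, -0.995], [-0.004, -1.0, 0.001]]
force: [1.2, 0.9, -1.2]
opening: 0.189
```

arm_command:
  translation:
    - [0,-0.2,0]
    - [0,-0.5,0]
    - [0,-0.5,0]
    - [0,-0.5,0]
  rotation:
    - [0,0,0]
    - [0,0,0]
    - [0,0,0]
    - [0,0,0]
  grip: [1,1,1,1]

```text
time_s: 6.95
position: [0.5698, -0.1004, 0.1277]
tcp_rot: [[-0.995, 0.0, -0.099], [0.099, -0.0, -0.995], [-0.001, -1.0, 0.0]]
force: [0.4, -0.1, -2.0]
opening: 0.189
```

```bash
python3 - <<'E'
from h import *
c=cap('wrist')
s=c['s'];print(s['position'],s['opening'],s['force'],s['moment']);cv2.imwrite('pics/w2.png',c['image'])
print(pt('wrist','spanner'),bx('wrist','spanner'))
c=cap('top');print([(p,k,atz(c,p,0)) for p,k in pt('top','tray')])
E
```

```text
[ 0.56983235 -0.10035344  0.12766483] 0.1893101136297229 [ 0.35850524 -0.09783702 -2.0140773 ] [ 0.00424189  0.00591106 -0.00682504]
[(array([324.1, 319.5]), 0.95)] [(array([267.,  66., 387., 404.]), 0.87), (array([  3.,  84., 485., 403.]), 0.2)]
[(array([449. , 257.3]), 0.91, array([ 0.53364676, -0.39561604,  0.        ]))]
```

View pics/w2.png

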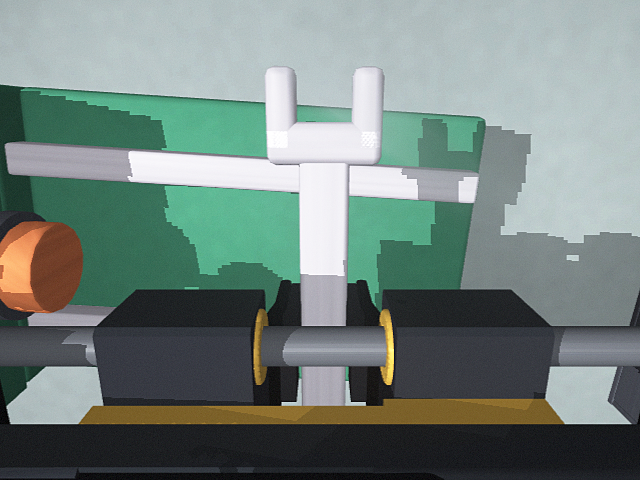

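The spanner is held level at mid-shank, from (324,70) down to (324,400). I'll carry it to the tray. The fingertips sit 12 mm below the spanner's underside, so I'll release it with the tips just above the tray floor.

arm_command:
  translation:
    - [0,0,0.4]
    - [0,0,0.8]
    - [0,0,1]
    - [0,0,1]
  rotation:
    - [0,0,0]
    - [0,0,0]
    - [0,0,0]
    - [0,0,0]
  grip: [1,1,1,1]

```text
time_s: 7.6
position: [0.5619, -0.1821, 0.1273]
tcp_rot: [[-0.995, 0.0, -0.103], [0.103, -0.0, -0.995], [-0.0, -1.0, 0.0]]
force: [-0.9, 0.9, -1.8]
opening: 0.191
```

arm_command:
  translation:
    - [0,0,0.4]
    - [0,0,0.8]
    - [0,0,1]
    - [0,0,1]
  rotation:
    - [0,0,0]
    - [0,0,0]
    - [0,0,0]
    - [0,0,0]
  grip: [1,1,1,1]

```text
time_s: 8.0
position: [0.554, -0.2607, 0.1276]
tcp_rot: [[-0.995, 0.0, -0.102], [0.102, 0.0, -0.995], [-0.0, -1.0, -0.0]]
force: [-0.2, 0.6, -0.9]
opening: 0.19
```

arm_command:
  translation:
    - [0,0,0.4]
    - [0,0,0.8]
    - [0,0,1]
    - [0,0,1]
  rotation:
    - [0,0,0]
    - [0,0,0]
    - [0,0,0]
    - [0,0,0]
  grip: [1,1,1,1]

```text
time_s: 8.4
position: [0.5461, -0.3398, 0.1276]
tcp_rot: [[-0.995, 0.0, -0.101], [0.101, 0.0, -0.995], [-0.0, -1.0, -0.0]]
force: [0.8, 0.4, -1.1]
opening: 0.193
```

arm_command:
  translation:
    - [0.08,0,0.4]
    - [0.08,0,0.7]
    - [0.08,0,0.7]
    - [0.08,0,0.7]
  rotation:
    - [0,0.06,0]
    - [0,0.06,0]
    - [0,0.06,0]
    - [0,0.06,0]
  grip: [1,1,1,1]

```text
time_s: 8.8
position: [0.534, -0.3921, 0.1274]
tcp_rot: [[-0.987, -0.001, -0.161], [0.161, 0.003, -0.987], [0.001, -1.0, -0.002]]
force: [-1.0, 0.1, -1.5]
opening: 0.188
```

```bash
python3 - <<'E'
from h import *
c=cap('wrist')
s=c['s'];print(s['position'],s['tcp_rot'].round(3),s['opening']);cv2.imwrite('pics/w3.png',c['image'])
print([(p,atz(c,p,0),k) for p,k in pt('wrist','tray')])
c=cap('side');cv2.imwrite('pics/s3.png',c['image'][200:480,200:520])
E
```

```text
[ 0.53401942 -0.39209697  0.12737736] [[-0.987 -0.001 -0.161]
 [ 0.161  0.003 -0.987]
 [ 0.001 -1.    -0.002]] 0.18799499341198692
[]
```

View pics/w3.png

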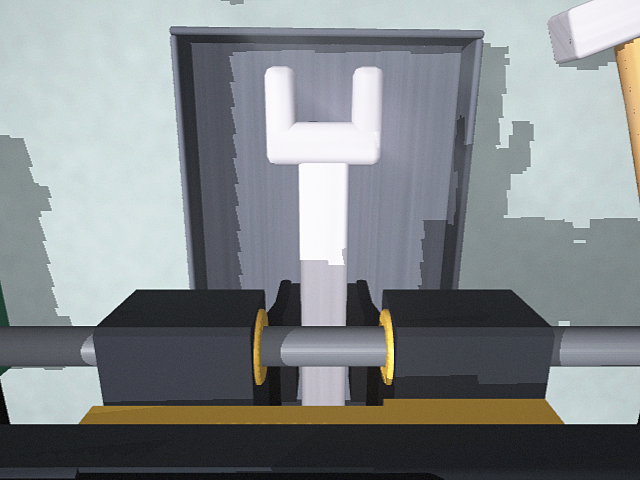

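The spanner is centred and aligned over the tray (rim columns 172–482, spanner at 324). I'll lower it and release.

arm_command:
  translation:
    - [0,0.4,0]
    - [0,0.8,0]
    - [0,1,0]
    - [0,1,0]
  rotation:
    - [0,0,0]
    - [0,0,0]
    - [0,0,0]
    - [0,0,0]
  grip: [1,1,1,1]

```text
time_s: 9.35
position: [0.5328, -0.3917, 0.045]
tcp_rot: [[-0.987, -0.005, -0.161], [0.161, 0.005, -0.987], [0.005, -1.0, -0.004]]
force: [-0.1, -0.1, -1.3]
opening: 0.191
```

arm_command:
  translation:
    - [0,0.12,0]
    - [0,0.23,0]
    - [0,0.23,0]
    - [0,0.23,0]
  rotation:
    - [0,0,0]
    - [0,0,0]
    - [0,0,0]
    - [0,0,0]
  grip: [1,1,1,1]

```text
time_s: 9.75
position: [0.5343, -0.3945, 0.0298]
tcp_rot: [[-0.987, 0.0, -0.162], [0.162, -0.0, -0.987], [-0.001, -1.0, 0.0]]
force: [0.5, 0.3, -0.9]
opening: 0.189
```

arm_command:
  translation:
    - [0,0,0]
    - [0,0,0]
    - [0,0,0]
    - [0,0,0]
    - [0,0,0]
  rotation:
    - [0,0,0]
    - [0,0,0]
    - [0,0,0]
    - [0,0,0]
    - [0,0,0]
  grip: [0.2,0.2,0.2,0.2,0.2]

```text
time_s: 10.25
position: [0.5342, -0.3944, 0.0296]
tcp_rot: [[-0.987, 0.0, -0.162], [0.162, -0.0, -0.987], [-0.0, -1.0, 0.0]]
force: [0.8, -0.3, 0.5]
opening: 0.394
```

arm_command:
  translation:
    - [0,-0.5,0]
    - [0,-1,0]
    - [0,-1,0]
    - [0,-1,0]
  rotation:
    - [0,0,0]
    - [0,0,0]
    - [0,0,0]
    - [0,0,0]
  grip: [0.2,0.2,0.2,0.2]

```text
time_s: 10.65
position: [0.5346, -0.3948, 0.1107]
tcp_rot: [[-0.987, 0.002, -0.162], [0.161, -0.002, -0.987], [-0.002, -1.0, 0.002]]
force: [-0.7, 0.9, -1.2]
opening: 0.398
```

arm_command:
  translation:
    - [0,-0.5,0]
    - [0,-1,0]
    - [0,-1,0]
    - [0,-1,0]
  rotation:
    - [0,0,0]
    - [0,0,0]
    - [0,0,0]
    - [0,0,0]
  grip: [-1,-1,-1,-1]

```text
time_s: 11.05
position: [0.5338, -0.394, 0.1889]
tcp_rot: [[-0.987, -0.001, -0.162], [0.162, 0.001, -0.987], [0.001, -1.0, -0.0]]
force: [-0.4, 0.4, 0.3]
opening: 0.678
```

```bash
python3 - <<'E'
from h import *
c=cap('wrist')
s=c['s'];print(s['position'],s['opening']);cv2.imwrite('pics/w4.png',c['image'])
print([(p,atz(c,p,0.004),k) for p,k in pt('wrist','spanner')],[(p,atz(c,p,0),k) for p,k in pt('wrist','tray')])
E
```

```text
[ 0.53377002 -0.39398546  0.18885023] 0.6779430234554106
[(array([321.7, 216.4]), array([ 0.53462301, -0.39256575,  0.004     ]), 0.95)] []
```

View pics/w4.png

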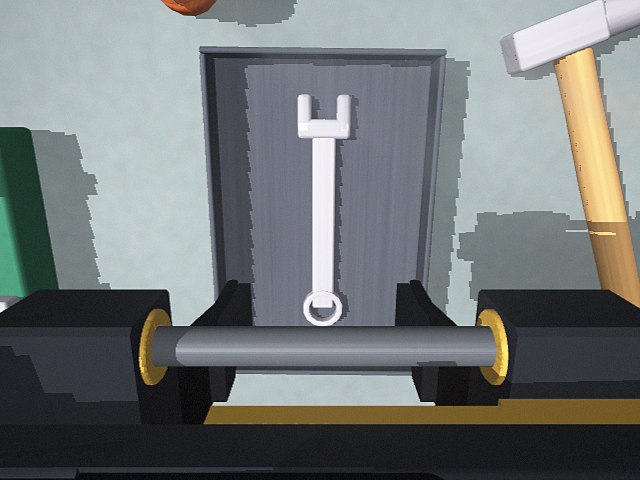

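Spanner lies flat in the tray (ring at (322,308), jaw at (324,115)). Next I'll fly to the gear head.

arm_command:
  translation:
    - [0.09,-0.35,-0.5]
    - [0.09,-0.35,-1]
    - [0.09,-0.35,-1]
  rotation:
    - [0,0,0]
    - [0,0,0]
    - [0,0,0]
  grip: [-1,-1,-1]

```text
time_s: 11.5
position: [0.5392, -0.3087, 0.2159]
tcp_rot: [[-0.987, -0.004, -0.158], [0.158, 0.006, -0.987], [0.005, -1.0, -0.005]]
force: [-0.4, -0.1, -1.6]
opening: 0.988
```

arm_command:
  translation:
    - [0.09,-0.35,-0.5]
    - [0.09,-0.35,-1]
    - [0.09,-0.35,-1]
  rotation:
    - [0,0,0]
    - [0,0,0]
    - [0,0,0]
  grip: [-1,-1,-1]

```text
time_s: 11.8
position: [0.5451, -0.2295, 0.2443]
tcp_rot: [[-0.988, -0.003, -0.157], [0.157, 0.004, -0.988], [0.004, -1.0, -0.003]]
force: [-0.8, -0.4, -0.3]
opening: 1.001
```

arm_command:
  translation:
    - [0.09,-0.35,-0.5]
    - [0.09,-0.35,-1]
    - [0.09,-0.35,-1]
  rotation:
    - [0,0,0]
    - [0,0,0]
    - [0,0,0]
  grip: [-1,-1,-1]

```text
time_s: 12.1
position: [0.5512, -0.1503, 0.2725]
tcp_rot: [[-0.988, -0.002, -0.158], [0.158, 0.003, -0.988], [0.003, -1.0, -0.002]]
force: [-0.6, 0.1, -0.2]
opening: 0.999
```

arm_command:
  translation:
    - [0.09,-0.35,-0.5]
    - [0.09,-0.35,-1]
    - [0.09,-0.35,-1]
  rotation:
    - [0,0,0]
    - [0,0,0]
    - [0,0,0]
  grip: [-1,-1,-1]

```text
time_s: 12.4
position: [0.5573, -0.071, 0.3006]
tcp_rot: [[-0.988, -0.001, -0.158], [0.158, 0.002, -0.988], [0.002, -1.0, -0.002]]
force: [-0.9, 0.2, -0.3]
opening: 1.001
```

arm_command:
  translation:
    - [0.09,0,-0.5]
    - [0.09,0,-1]
    - [0.09,0,-1]
  rotation:
    - [0,0,0]
    - [0,0,0]
    - [0,0,0]
  grip: [-1,-1,-1]

```text
time_s: 12.7
position: [0.563, 0.0086, 0.2997]
tcp_rot: [[-0.987, -0.003, -0.158], [0.158, 0.002, -0.987], [0.003, -1.0, -0.001]]
force: [-0.9, -1.1, -0.2]
opening: 1.001
```

arm_command:
  translation:
    - [0.09,0,-0.5]
    - [0.09,0,-1]
    - [0.09,0,-1]
    - [0.09,0,-1]
    - [0.09,0,-1]
  rotation:
    - [0,0,0]
    - [0,0,0]
    - [0,0,0]
    - [0,0,0]
    - [0,0,0]
  grip: [-1,-1,-1,-1,-1]

```text
time_s: 13.2
position: [0.5691, 0.0844, 0.3005]
tcp_rot: [[-0.987, -0.002, -0.163], [0.163, -0.001, -0.987], [0.001, -1.0, 0.001]]
force: [0.5, -0.2, 0.0]
opening: 0.999
```

```bash
python3 - <<'E'
from h import *
c=cap('wrist')
s=c['s'];print(s['position'],s['joint_positions']);cv2.imwrite('pics/w5.png',c['image'])
for t,z in dict(gate_center=.13,lever_knob=.193,lever_stem=.118,mark_arrow=.13,stud_a=.13,machine=0).items(): print(t,[(p,atz(c,p,z).round(4),k) for p,k in pt('wrist',t)])
E
```

```text
[0.56906321 0.08435399 0.30048825] [-2.65971299e+00  2.29403722e+01  8.54322241e+01 -7.02554003e-02
  7.17124590e+01  9.67491938e+01]
gate_center [(array([233.1, 178.6]), array([0.611 , 0.1434, 0.13  ]), 0.93), (array([330.7, 199.4]), array([0.5844, 0.0763, 0.13  ]), 0.72)]
lever_knob [(array([334.7, 198. ]), array([0.5966, 0.0732, 0.193 ]), 0.89)]
lever_stem [(array([290. , 178.4]), array([0.6029, 0.104 , 0.118 ]), 0.62), (array([528.1, 167.5]), array([ 0.5819, -0.0725,  0.118 ]), 0.23)]
mark_arrow [(array([246.7, 135.8]), array([0.6388, 0.1274, 0.13  ]), 0.81)]
stud_a [(array([203.6, 128.1]), array([0.6489, 0.156 , 0.13  ]), 0.77), (array([168.4, 127.3]), array([0.6534, 0.1802, 0.13  ]), 0.76)]
machine [(array([255.4, 161.8]), array([0.6109, 0.1469, 0.    ]), 0.61)]
```

View pics/w5.png

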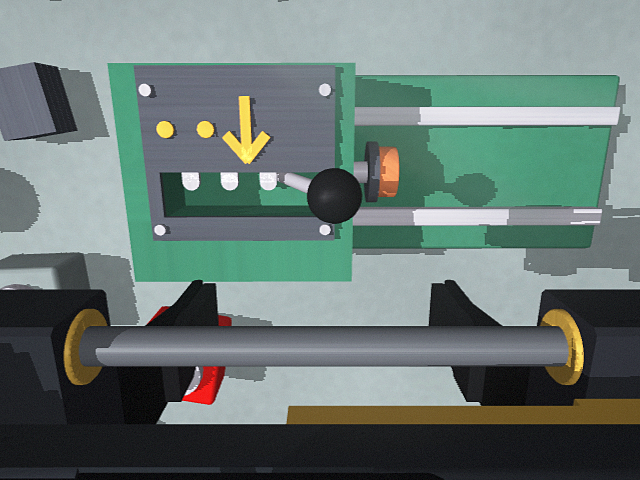

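The arrow (tip at (247,160)) points between the teeth at columns 229 and 268, which is the y = -14 notch. The knob is at (334,196). I'll move above it and turn the jaws along the machine's x.

arm_command:
  translation:
    - [-0.37,0,0.08]
    - [-0.37,0,0.08]
    - [-0.37,0,0.08]
    - [-0.37,0,0.08]
    - [-0.37,0,0.08]
  rotation:
    - [0,-0.65,0]
    - [0,-0.65,0]
    - [0,-0.65,0]
    - [0,-0.65,0]
    - [0,-0.65,0]
  grip: [-1,-1,-1,-1,-1]

```text
time_s: 14.05
position: [0.5972, 0.0751, 0.3014]
tcp_rot: [[-0.866, -0.0, 0.499], [-0.499, -0.0, -0.866], [0.0, -1.0, 0.0]]
force: [-0.4, -0.4, 0.1]
opening: 1.001
```

arm_command:
  translation:
    - [0,0,0]
    - [0,0,0]
    - [0,0,0]
    - [0,0,0]
    - [0,0,0]
  rotation:
    - [0,-0.65,0]
    - [0,-0.65,0]
    - [0,-0.65,0]
    - [0,-0.65,0]
    - [0,-0.65,0]
  grip: [-1,-1,-1,-1,-1]

```text
time_s: 14.55
position: [0.5971, 0.0751, 0.3014]
tcp_rot: [[-0.359, 0.0, 0.933], [-0.933, -0.0, -0.359], [0.0, -1.0, 0.0]]
force: [0.4, -0.5, -0.4]
opening: 1.001
```

arm_command:
  translation:
    - [0,0,0]
    - [0,0,0]
    - [0,0,0]
    - [0,0,0]
  rotation:
    - [0,-0.19,0]
    - [0,-0.19,0]
    - [0,-0.19,0]
    - [0,-0.19,0]
  grip: [-1,-1,-1,-1]

```text
time_s: 14.95
position: [0.5972, 0.0752, 0.3014]
tcp_rot: [[-0.173, 0.0, 0.985], [-0.985, -0.0, -0.173], [-0.0, -1.0, 0.0]]
force: [0.8, 0.6, -0.3]
opening: 1.001
```

```bash
python3 - <<'E'
from h import *
c=cap('wrist')
s=c['s'];print(s['position'],s['tcp_rot'].round(3),s['joint_positions'].round(1));cv2.imwrite('pics/w6.png',c['image'])
for t,z in dict(gate_center=.13,lever_knob=.196,mark_arrow=.13,stud_a=.13).items(): print(t,[(p,atz(c,p,z).round(4),k) for p,k in pt('wrist',t)])
E
```

```text
[0.59720225 0.07518395 0.3014221 ] [[-0.173  0.     0.985]
 [-0.985 -0.    -0.173]
 [-0.    -1.     0.   ]] [-3.5 25.1 81.6 -0.  73.3  6.5]
gate_center [(array([328.1, 118.1]), array([0.6136, 0.1476, 0.13  ]), 0.96), (array([323.4, 249.5]), array([0.5937, 0.0537, 0.13  ]), 0.68)]
lever_knob [(array([321.8, 248.4]), array([0.5964, 0.0745, 0.196 ]), 0.72)]
mark_arrow [(array([371.4, 142.4]), array([0.6409, 0.1259, 0.13  ]), 0.9)]
stud_a [(array([374.5, 101.5]), array([0.647 , 0.1529, 0.13  ]), 0.79), (array([376.1,  56.8]), array([0.6521, 0.1811, 0.13  ]), 0.58)]
```

View pics/w6.png

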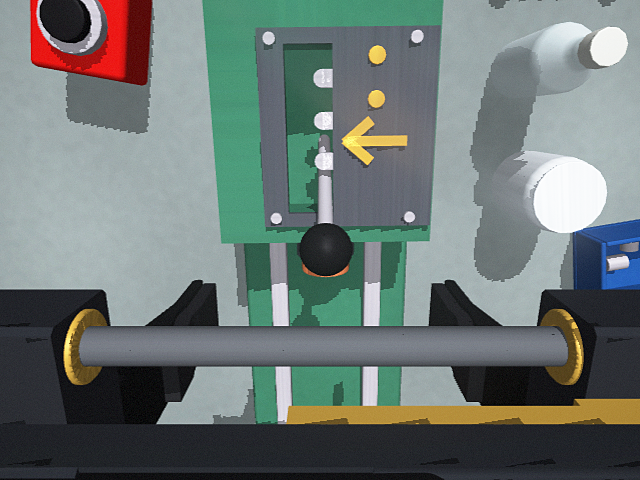

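The knob is centred between the fingers at (326,248). I'll lower, grip and pull.

arm_command:
  translation:
    - [0,0.5,0]
    - [0,1,0]
    - [0,1,0]
    - [0,1,0]
  rotation:
    - [0,0,0]
    - [0,0,0]
    - [0,0,0]
    - [0,0,0]
  grip: [-1,-1,-1,-1]

```text
time_s: 15.6
position: [0.5972, 0.0753, 0.2213]
tcp_rot: [[-0.172, -0.001, 0.985], [-0.985, 0.0, -0.172], [0.0, -1.0, -0.001]]
force: [0.2, 0.9, 0.6]
opening: 1.002
```

arm_command:
  translation:
    - [0,0.15,0]
    - [0,0.28,0]
    - [0,0.28,0]
    - [0,0.28,0]
  rotation:
    - [0,0,0]
    - [0,0,0]
    - [0,0,0]
    - [0,0,0]
  grip: [-0.5,-0.3,0,1]

```text
time_s: 16.0
position: [0.5972, 0.0753, 0.1991]
tcp_rot: [[-0.172, 0.0, 0.985], [-0.985, -0.0, -0.172], [-0.0, -1.0, 0.0]]
force: [0.9, -0.4, -0.1]
opening: 0.722
```

arm_command:
  translation:
    - [0,0,0]
    - [0,0,0]
    - [0,0,0]
    - [0,0,0]
    - [0,0,0]
  rotation:
    - [0,0,0]
    - [0,0,0]
    - [0,0,0]
    - [0,0,0]
    - [0,0,0]
  grip: [1,1,1,1,1]

```text
time_s: 16.5
position: [0.5978, 0.0752, 0.1993]
tcp_rot: [[-0.172, 0.001, 0.985], [-0.985, -0.0, -0.172], [-0.0, -1.0, 0.001]]
force: [1.5, -0.8, 0.8]
opening: 0.349
```

arm_command:
  translation:
    - [0,0,0]
    - [0,0,-0.1]
    - [0,0.01,-0.2]
    - [0,0.02,-0.3]
    - [0,0.03,-0.38]
  rotation:
    - [0,0,0]
    - [0,0,0]
    - [0,0,0]
    - [0,0,0]
    - [0,0,0]
  grip: [1,1,1,1,1]

```text
time_s: 17.0
position: [0.5725, 0.0794, 0.199]
tcp_rot: [[-0.172, 0.015, 0.985], [-0.985, -0.002, -0.172], [-0.001, -1.0, 0.015]]
force: [6.4, -2.8, 4.2]
opening: 0.352
```

```bash
python3 - <<'E'
from h import *
c=cap('wrist')
s=c['s'];print(s['position'],s['opening'],s['force']);cv2.imwrite('pics/w7.png',c['image'])
for t,z in dict(lever_knob=.194).items(): print(t,[(p,atz(c,p,z).round(4),k) for p,k in pt('wrist',t)])
E
```

```text
[0.57245229 0.07944383 0.19898491] 0.351702153663154 [ 6.42373317 -2.8101032   4.20277333]
lever_knob [(array([331.9, 326. ]), array([0.5758, 0.0784, 0.194 ]), 0.75)]
```

View pics/w7.png

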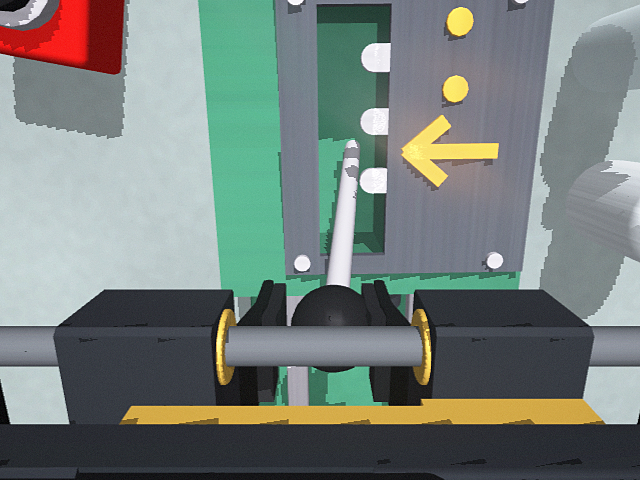

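The knob is gripped and the stem (350,150) has come clear of the tooth tips (col 360). I'll pull a touch more and swing about 47 mm to machine left along the arc.

arm_command:
  translation:
    - [0,0,-0.05]
    - [-0.15,-0.05,-0.05]
    - [-0.3,-0.1,-0.05]
    - [-0.45,-0.13,-0.05]
    - [-0.59,-0.16,-0.05]
  rotation:
    - [0,0,0]
    - [0,0,0]
    - [0,0,0]
    - [0,0,0]
    - [0,0,0]
  grip: [1,1,1,1,1]

```text
time_s: 17.6
position: [0.5743, 0.127, 0.2113]
tcp_rot: [[-0.172, 0.008, 0.985], [-0.985, -0.002, -0.172], [0.001, -1.0, 0.008]]
force: [5.0, -2.2, 0.3]
opening: 0.349
```

arm_command:
  translation:
    - [0,0,0]
    - [0,0,0]
    - [0,0,0]
  rotation:
    - [0,0,0]
    - [0,0,0]
    - [0,0,0]
  grip: [1,1,1]

```text
time_s: 17.9
position: [0.5738, 0.127, 0.2111]
tcp_rot: [[-0.172, 0.007, 0.985], [-0.985, -0.001, -0.172], [-0.0, -1.0, 0.007]]
force: [4.5, -2.3, 6.2]
opening: 0.349
```

```bash
python3 - <<'E'
from h import *
c=cap('wrist')
s=c['s'];print(s['position'],s['opening'],s['force']);cv2.imwrite('pics/w8.png',c['image'])
c=cap('top')
for t,z in dict(lever_knob=.206,lever_stem=.125,mark_arrow=.13).items(): print(t,[(p,atz(c,p,z).round(4),k) for p,k in pt('top',t)])
E
```

```text
[0.57376722 0.12696591 0.21107239] 0.34894954321797417 [ 4.47649883 -2.29251525  6.24598835]
lever_knob []
lever_stem []
mark_arrow []
```

View pics/w8.png

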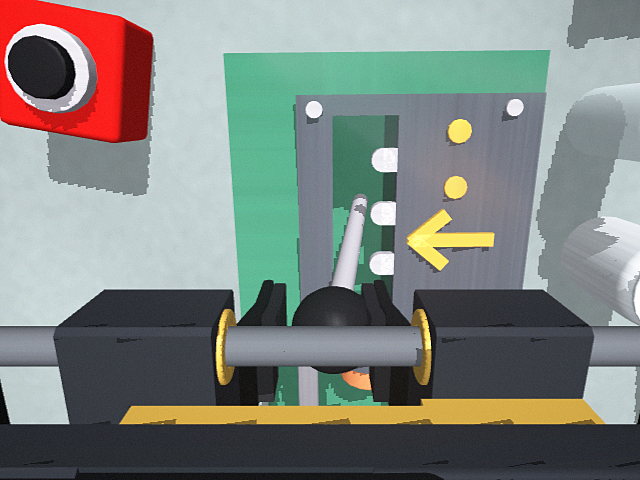

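```bash
python3 - <<'E'
from h import *
c=cap('wrist')
O=np.array([.612,.1455,.02]);K=c['s']['position']+[0,0,-.003]
for f in (1,.7,.566,.5,.3,0): P=O+f*(K-O);print(f,P.round(3),proj(c,P).round(0))
for uv in((460,131),(456,187),(407,240),(383,160),(383,213),(383,263)):print(uv,atz(c,uv,.13).round(4))
E
```

```text
1 [0.574 0.127 0.208] [323. 328.]
0.7 [0.585 0.132 0.152] [343. 260.]
0.566 [0.59  0.135 0.126] [349. 239.]
0.5 [0.593 0.136 0.114] [352. 230.]
0.3 [0.601 0.14  0.076] [359. 208.]
0 [0.612 0.146 0.02 ] [366. 184.]
(460, 131) [0.6536 0.1817 0.13  ]
(456, 187) [0.6491 0.1539 0.13  ]
(407, 240) [0.6206 0.13   0.13  ]
(383, 160) [0.6136 0.1742 0.13  ]
(383, 213) [0.6099 0.1469 0.13  ]
(383, 263) [0.6062 0.1193 0.13  ]
```

The stem at gate height sits at row 239 and the notch centre is at row 238, so it's aligned. I'll let it in.

arm_command:
  translation:
    - [0,0,0.1]
    - [0,0,0.2]
    - [0,0,0.3]
    - [0,0,0.38]
    - [0,0,0.43]
  rotation:
    - [0,0,0]
    - [0,0,0]
    - [0,0,0]
    - [0,0,0]
    - [0,0,0]
  grip: [1,1,1,1,1]

```text
time_s: 18.7
position: [0.6052, 0.1209, 0.2114]
tcp_rot: [[-0.172, -0.0, 0.985], [-0.985, -0.001, -0.172], [0.001, -1.0, -0.0]]
force: [-2.2, -2.0, 15.6]
opening: 0.351
```

arm_command:
  translation:
    - [0,0,0]
    - [0,0,0]
    - [0,0,0]
  rotation:
    - [0,0,0]
    - [0,0,0]
    - [0,0,0]
  grip: [1,1,1]

```text
time_s: 19.0
position: [0.6051, 0.1209, 0.2113]
tcp_rot: [[-0.172, 0.001, 0.985], [-0.985, -0.001, -0.172], [0.001, -1.0, 0.001]]
force: [-0.7, -1.3, 10.6]
opening: 0.347
```

```bash
python3 - <<'E'
from h import *
c=cap('wrist')
s=c['s'];print(s['position'],s['opening'],s['force']);cv2.imwrite('pics/w9.png',c['image'][100:400,200:520])
E
```

```text
[0.60510433 0.12093173 0.2112578 ] 0.34712995786631773 [-0.72999263 -1.27719417 10.59449979]
```

View pics/w9.png

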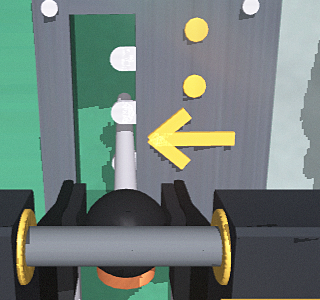

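The stem appears to be in the notch, in line with the arrow. I'll release, lift and check.

arm_command:
  translation:
    - [0,0,0]
    - [0,0,0]
    - [0,0,0]
    - [0,0,0]
    - [0,0,0]
  rotation:
    - [0,0,0]
    - [0,0,0]
    - [0,0,0]
    - [0,0,0]
    - [0,0,0]
  grip: [-1,-1,-1,-1,-1]

```text
time_s: 19.55
position: [0.6046, 0.1218, 0.2086]
tcp_rot: [[-0.172, -0.002, 0.985], [-0.985, 0.0, -0.172], [0.0, -1.0, -0.002]]
force: [0.1, 0.3, -0.3]
opening: 0.72
```

arm_command:
  translation:
    - [0,-0.3,0]
    - [0,-0.7,0]
    - [0,-1,0]
    - [0,-1,0]
  rotation:
    - [0,0,0]
    - [0,0,0]
    - [0,0,0]
    - [0,0,0]
  grip: [-1,-1,-1,-1]

```text
time_s: 19.95
position: [0.6074, 0.122, 0.2932]
tcp_rot: [[-0.172, 0.008, 0.985], [-0.985, 0.0, -0.172], [-0.002, -1.0, 0.008]]
force: [0.1, -0.4, 0.7]
opening: 0.984
```

```bash
python3 - <<'E'
from h import *
c=cap('wrist')
s=c['s'];print(s['position'],s['opening'],s['force']);cv2.imwrite('pics/w10.png',c['image'])
for t,z in dict(gate_center=.13,lever_knob=.208,lever_stem=.127,mark_arrow=.13,stud_a=.13,start_top=.077).items(): print(t,[(p,atz(c,p,z).round(4),k) for p,k in pt('wrist',t)])
c=cap('top')
for t,z in dict(start_top=.077,lever_knob=.208,mark_arrow=.13).items(): print(t,[(p,atz(c,p,z).round(4),k) for p,k in pt('top',t,5)])
c=cap('side')
for t,z in dict(start_top=.077).items(): print(t,[(p,atz(c,p,z).round(4),k) for p,k in pt('side',t,5)])
E
```

```text
[0.60740399 0.1219805  0.29315286] 0.9835186506893977 [ 0.06898518 -0.37886355  0.66968109]
gate_center []
lever_knob [(array([317.1, 263.8]), array([0.6043, 0.1191, 0.208 ]), 0.95)]
lever_stem [(array([322.4, 211. ]), array([0.6098, 0.1311, 0.127 ]), 0.93)]
mark_arrow [(array([367.8, 210.5]), array([0.6422, 0.1264, 0.13  ]), 0.56)]
stud_a [(array([370.2, 168.1]), array([0.6482, 0.1561, 0.13  ]), 0.75), (array([370.1, 128.6]), array([0.652 , 0.1827, 0.13  ]), 0.51)]
start_top [(array([62.4, 81.2]), array([0.4268, 0.2572, 0.077 ]), 0.79)]
start_top [(array([121.3, 270.7]), array([0.5087, 0.521 , 0.077 ]), 0.66), (array([121.8, 329.1]), array([0.3505, 0.5143, 0.077 ]), 0.66), (array([173.4, 266.8]), array([0.516 , 0.3786, 0.077 ]), 0.47)]
lever_knob []
mark_arrow []
start_top [(array([265.5, 215.1]), array([0.4307, 0.2561, 0.077 ]), 0.64), (array([277.7, 176.1]), array([0.5104, 0.5233, 0.077 ]), 0.6), (array([285.1, 197.3]), array([0.5128, 0.3609, 0.077 ]), 0.57), (array([241. , 182.9]), array([0.3706, 0.4934, 0.077 ]), 0.46), (array([329.5, 285.8]), array([ 0.5562, -0.1366,  0.077 ]), 0.31)]
```

View pics/w10.png

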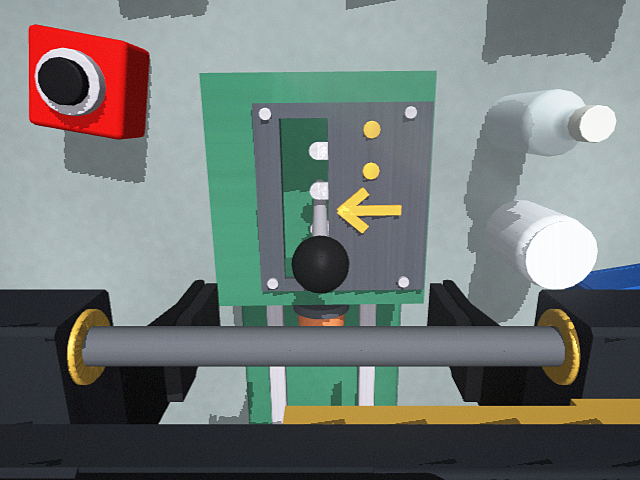

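The lever is home: the stem is at the notch's far edge (322,211), in line with the arrow, about 1 mm off in y. On to the grey button, at about (0.515, 0.370). I'll close the fingers on the way.

arm_command:
  translation:
    - [-0.5,0,-0.3]
    - [-0.95,0,-0.55]
    - [-0.95,0,-0.55]
  rotation:
    - [0,0,0]
    - [0,0,0]
    - [0,0,0]
  grip: [1,1,1]

```text
time_s: 20.9
position: [0.5728, 0.2084, 0.2894]
tcp_rot: [[-0.167, -0.002, 0.986], [-0.986, 0.002, -0.167], [-0.002, -1.0, -0.002]]
force: [0.2, -0.3, 0.1]
opening: 0.809
```

arm_command:
  translation:
    - [-0.5,0,-0.3]
    - [-0.95,0,-0.55]
    - [-0.95,0,-0.55]
  rotation:
    - [0,0,0]
    - [0,0,0]
    - [0,0,0]
  grip: [1,1,1]

```text
time_s: 21.2
position: [0.5429, 0.2905, 0.2895]
tcp_rot: [[-0.167, -0.001, 0.986], [-0.986, 0.002, -0.167], [-0.002, -1.0, -0.001]]
force: [-0.4, -0.7, 0.2]
opening: 0.54
```

arm_command:
  translation:
    - [-0.5,0,-0.3]
    - [-0.95,0,-0.55]
    - [-0.95,0,-0.55]
    - [-0.95,0,-0.55]
  rotation:
    - [0,0,0]
    - [0,0,0]
    - [0,0,0]
    - [0,0,0]
  grip: [1,1,1,1]

```text
time_s: 21.6
position: [0.5146, 0.369, 0.2892]
tcp_rot: [[-0.17, 0.001, 0.985], [-0.985, -0.001, -0.17], [0.001, -1.0, 0.001]]
force: [-0.1, -0.5, -0.1]
opening: 0.172
```

```bash
python3 - <<'E'
from h import *
c=cap('wrist')
s=c['s'];print(s['position'],s['opening'],s['force']);cv2.imwrite('pics/w11.png',c['image'])
for t,z in dict(start_top=.077).items(): print(t,[(p,atz(c,p,z).round(4),k) for p,k in pt('wrist',t)])
E
```

```text
[0.51459733 0.36898066 0.28924758] 0.17172658685257403 [-0.09002344 -0.50413234 -0.12210038]
start_top [(array([88.7, 57.3]), array([0.3592, 0.5162, 0.077 ]), 0.97), (array([317.8, 181.7]), array([0.5145, 0.393 , 0.077 ]), 0.71), (array([273.1,   7.2]), array([0.5044, 0.526 , 0.077 ]), 0.6)]
```

View pics/w11.png

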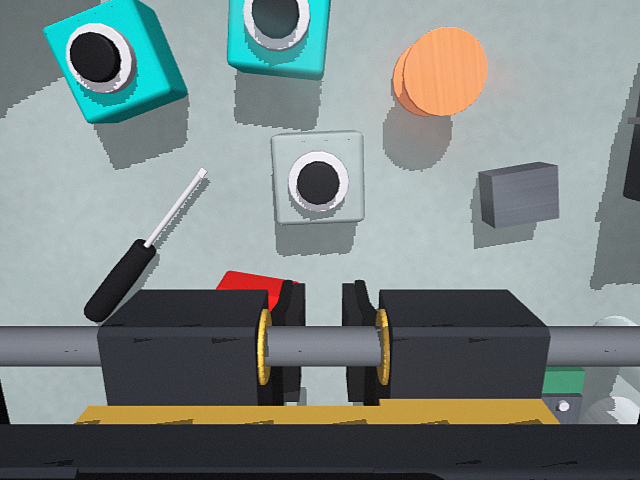

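The grey button is at (318,182), now confirmed from close up; the turquoise ones are at (95,57) and (277,10), with the red one partly hidden. I'll shift over the grey one and descend.

arm_command:
  translation:
    - [-0.26,0.5,-0.04]
    - [-0.26,1,-0.04]
    - [-0.26,1,-0.04]
    - [-0.26,1,-0.04]
  rotation:
    - [0,0,0]
    - [0,0,0]
    - [0,0,0]
    - [0,0,0]
  grip: [1,1,1,1]

```text
time_s: 22.1
position: [0.5155, 0.3887, 0.2092]
tcp_rot: [[-0.174, -0.001, 0.985], [-0.985, -0.001, -0.174], [0.001, -1.0, -0.001]]
force: [1.3, 0.6, 0.8]
opening: 0.007
```

arm_command:
  translation:
    - [0,0.5,0]
    - [0,0.9,0]
    - [0,0.9,0]
    - [0,0.9,0]
  rotation:
    - [0,0,0]
    - [0,0,0]
    - [0,0,0]
    - [0,0,0]
  grip: [1,1,1,1]

```text
time_s: 22.5
position: [0.5165, 0.3902, 0.1395]
tcp_rot: [[-0.173, 0.003, 0.985], [-0.985, 0.001, -0.173], [-0.002, -1.0, 0.003]]
force: [0.5, 0.7, 0.0]
opening: 0.006
```

```bash
python3 - <<'E'
from h import *
c=cap('wrist')
s=c['s'];print(s['position'],s['opening'],s['force'])
for t,z in dict(start_top=.077).items(): print(t,[(p,atz(c,p,z).round(4),k) for p,k in pt('wrist',t)],bx('wrist',t))
c2=cap('side');print(proj(c2,[.5145,.39,.077]),bx('side','start_top',6))
print(proj(c,[.5145,.39,.077]));cv2.imwrite('pics/w12.png',c['image'])
E
```

```text
[0.51652124 0.39019671 0.13951739] 0.005738485134985577 [0.52730133 0.72654813 0.02389828]
start_top [(array([318.4, 268.6]), array([0.5148, 0.3924, 0.077 ]), 0.89)] [(array([204.,   0., 282.,  31.]), 0.86), (array([283., 229., 357., 296.]), 0.8), (array([431.,  12., 601., 159.]), 0.73)]
[284.29009235 193.22301134] [(array([237., 181., 242., 189.]), 0.38), (array([259., 214., 271., 221.]), 0.37)]
[318.68083592 273.07220787]
```

arm_command:
  translation:
    - [-0.02,0.3,0]
    - [-0.02,0.48,0]
    - [-0.02,0.54,0]
    - [-0.02,0.58,0]
    - [-0.02,0.58,0]
  rotation:
    - [0,0,0]
    - [0,0,0]
    - [0,0,0]
    - [0,0,0]
    - [0,0,0]
  grip: [1,1,1,1,1]

```text
time_s: 23.25
position: [0.5149, 0.3917, 0.0933]
tcp_rot: [[-0.172, -0.0, 0.985], [-0.985, -0.0, -0.172], [0.0, -1.0, -0.0]]
force: [-4.1, -1.2, 10.8]
opening: 0.003
```

arm_command:
  translation:
    - [0,0.02,0]
    - [0,0.02,0]
  rotation:
    - [0,0,0]
    - [0,0,0]
  grip: [1,1]

```text
time_s: 23.45
position: [0.515, 0.3917, 0.0932]
tcp_rot: [[-0.171, 0.0, 0.985], [-0.985, -0.0, -0.171], [0.0, -1.0, 0.0]]
force: [-5.2, -3.3, 18.4]
opening: 0.005
```

arm_command:
  translation:
    - [0,-0.2,0]
    - [0,-0.6,0]
    - [0,-1,0]
    - [0,-1,0]
    - [0,-1,0]
  rotation:
    - [0,0,0]
    - [0,0,0]
    - [0,0,0]
    - [0,0,0]
    - [0,0,0]
  grip: [1,1,1,1,1]

```text
time_s: 23.95
position: [0.5155, 0.3919, 0.1706]
tcp_rot: [[-0.172, 0.002, 0.985], [-0.985, 0.001, -0.172], [-0.001, -1.0, 0.002]]
force: [0.8, -0.0, -0.3]
opening: 0.001
```

arm_command:
  translation:
    - [0,-0.5,0]
    - [0,-1,0]
    - [0,-1,0]
    - [0,-1,0]
  rotation:
    - [0,0,0]
    - [0,0,0]
    - [0,0,0]
    - [0,0,0]
  grip: [1,1,1,1]

```text
time_s: 24.35
position: [0.5149, 0.3915, 0.2491]
tcp_rot: [[-0.172, -0.0, 0.985], [-0.985, -0.0, -0.172], [0.0, -1.0, -0.0]]
force: [-0.0, 0.1, -0.1]
opening: 0.007
```

```bash
python3 - <<'E'
from h import *
for n in('top','side'):
    c=cap(n)
    for t,z in dict(spanner=.004,lever_knob=.208,lever_stem=.127,mark_arrow=.13,start_top=.077,wire_spool=0,screwdriver=0,core_stack=0).items(): print(n,t,[(p,atz(c,p,z)[:2].round(3),k) for p,k in pt(n,t,4)])
print(bot.read_state()['force'],bot.read_state()['time_s'])
E
```

```text
top spanner [(array([449.3, 257.1]), array([ 0.534, -0.396]), 0.63)]
top lever_knob [(array([265.7, 216.3]), array([0.624, 0.112]), 0.65), (array([194.5, 207.9]), array([0.65 , 0.294]), 0.29), (array([294.3, 167.2]), array([0.752, 0.037]), 0.18)]
top lever_stem [(array([262.4, 226.7]), array([0.612, 0.129]), 0.6), (array([421.1, 195.6]), array([ 0.688, -0.303]), 0.46)]
top mark_arrow [(array([192.3, 205.5]), array([0.675, 0.317]), 0.5), (array([261.3, 211.3]), array([0.654, 0.131]), 0.48), (array([264.4, 228.6]), array([0.606, 0.123]), 0.37), (array([420.1, 196.8]), array([ 0.684, -0.299]), 0.37)]
top start_top [(array([119.8, 269.4]), array([0.512, 0.525]), 0.53), (array([171.1, 266.5]), array([0.517, 0.385]), 0.47), (array([197.3, 208.6]), array([0.678, 0.315]), 0.18)]
top wire_spool []
top screwdriver [(array([190.9, 332.8]), array([0.337, 0.345]), 0.88), (array([521. , 259.6]), array([ 0.522, -0.603]), 0.59)]
top core_stack [(array([194.1, 204.4]), array([0.708, 0.341]), 0.97), (array([261.9, 212.7]), array([0.678, 0.143]), 0.29)]
side spanner [(array([348.8, 382.8]), array([ 0.542, -0.408]), 0.72)]
side lever_knob [(array([331.3, 196. ]), array([0.617, 0.119]), 0.43)]
side lever_stem [(array([327.7, 217. ]), array([0.611, 0.13 ]), 0.45)]
side mark_arrow [(array([340.8, 215.4]), array([0.653, 0.128]), 0.46)]
side start_top [(array([275.4, 179.7]), array([0.498, 0.496]), 0.6), (array([243.6, 181.3]), array([0.381, 0.504]), 0.59), (array([285.6, 195. ]), array([0.517, 0.377]), 0.58), (array([264.3, 214.3]), array([0.427, 0.262]), 0.37)]
side wire_spool [(array([314.1, 199.7]), array([0.638, 0.456]), 0.78)]
side screwdriver [(array([333.2, 197. ]), array([0.714, 0.463]), 0.66), (array([236.7, 227.6]), array([0.335, 0.316]), 0.61)]
side core_stack [(array([362. , 456.5]), array([ 0.521, -0.594]), 0.72)]
[ 0.4537152  -0.20632711 -0.29698625] 25.25
```

All consistent: the force rose to 18 N with the tip 6 mm below the button's rest height, so it bottomed out. Handing in.

```bash
python3 -c "
from rig import bot
print(bot.hand_in())"
```

```text
the job is handed in; nothing more can be done
None
```

I finished all three steps in order and handed the job in at about 25 s of the 69 s allowed. The hand-in reports no verdict.

- **Spanner:** I lifted it off the bed and laid it flat in the tray. I let go with its underside about 14 mm above the floor, because the fingertips reach below it. The last views put its middle within about 1–2 cm of the tray's centre.
- **Lever:** I pulled it out of the park bay, swung it over and let it go home in the arrow's notch, the one at y = -14 mm. The stem read about 1 mm off the arrow in y, with the tilt near 0.
- **Start button:** I pressed the grey-box button, not the red or turquoise look-alikes, after the lever was home. The fingertips stopped about 6 mm below the button's rest height, where the force rose to 18 N, so it was fully down. I then lifted clear, and the tool force read about zero.

**Checks that disagreed or failed:**
- The side camera put the button about 10–30 mm short of where the wrist camera did. I went by the wrist camera.
- The fixed cameras' last knob readings scatter by 1–2 cm, though their stem readings agree with the wrist view.
- The 12-picture limit refused my last close-up before the press, so that position was checked by numbers only.
- I did not check that the button came back up beyond lifting clear. I re-measured only the spool, screwdriver and core stack, and the credible readings showed no move outside camera scatter. The other bystanders were not checked again.

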